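# Stow the chopstick tray on its push-push catch

### The job

Slide the pine chopstick tray under the cupboard, between the oak cheeks, and press it in past flush as far as it will go, so that the push-push catch behind it clicks. The catch may have been left in either state, so let go and check: leave the tray resting flush with the front of the oak cheeks with the catch holding in, pressing again if it springs back out. Do not ram the tray, bump the cupboard, lift or tip the tray, or shift the other things on the counter.

Things in the scene. Friction and masses are not known exactly. Their poses are not given: they have to be found in the camera images.
- tray: Loose open pine chopstick tray, 95 (own x) x 220 (own y) x 32 mm high, walls and floor 8 mm thick, about 0.22 kg. Five chopsticks are fixed low in the far half (own +x) of its floor; the 40 mm of floor behind the front wall are free. Origin: centre of the underside. It starts on the tile in front of the cupboard; own +x side goes in first.
- tray_front (a point): Point on the tray, centre of the outer face of its front wall (the long side away from the cupboard), 16 mm above the underside; axes as the tray.
- dock: Fixed oak stand under the cupboard: two upright cheeks, 52 mm high, 227 mm apart inside, the first 33 mm flaring out to about 260 mm at the mouth, with a grey catch housing between them at the back. Origin: on the counter, middle of the line through the cheeks' front ends (the flush line). Own +x leads in under the cupboard, y across, z up.
- dock_front (a point): Middle of the flush line, 16 mm above the counter; axes as the stand. The tray is home when tray_front is at this point and the tray is square with it.
- cupboard: Small oak cupboard (door shut, not used) fixed on the cheeks, 300 wide, 180 deep, 52 to 265 mm above the counter; origin and axes of the stand. Front face 45 mm behind the flush line (door and knob stand out up to 20 mm more); underside 20 mm above the tray's rim. A gripper pointing straight down may hit it when pressing the tray home: tilt it, its body leaning back towards the robot.
- latch (a joint): Press depth (m) of the sprung bar: 0 let out, 0.008 held in, 0.015 solid end. Push-push: from let out, pressed past 0.0125 and released, it stays held in; from held in, pressed past 0.0125 and released, it comes out to 0, and must come fully out before a press can catch. 4 to 7 N over the travel plus 35 N per m/s and 1 to 2 N tray friction. Starts let out or held in, at random.
- latch_face (a point): Middle of the front face of the catch's black bar (80 mm wide, 22 mm high), 22 mm above the counter; not fastened to the tray, it only pushes it. Held in, it lies 95 mm behind the flush line (the tray's depth), so the tray rests flush; let out, it pushes the tray 8 mm proud; at the end of travel the tray is 7 mm past flush. Moving there with tilted fingers can take up to 20 N in all.
- plates: Loose stack of white porcelain banchan plates, 120 mm across, 46 mm high; origin centre of underside. Bystander.
- canister_a: Loose stainless lidded canister with latches, 92 mm across, 124 mm high; origin centre of underside. Bystander.
- canister_b: A second canister like canister_a. Bystander.
- bowl: Loose teal collapsible bowl, 160 mm across, 55 mm high; origin centre of underside. Bystander.
- soy: Loose amber glass bottle with red cap, 56 mm across, 150 mm high; origin centre of underside. Bystander.
- spoon: Loose spoon about 190 mm long lying on the counter near the front right. Bystander.
There are look-alikes about, which are no part of the job. Leave any purple look-alike of the tray alone.

How it is judged:
By the outcome, as a careful person would: the job done as asked, in the order asked, and still so for the second after the job is handed in, with the robot touching nothing.
It also fails if it takes over 61 s, if anything falls off the work surface, if the arm or the gripper's body presses on something with over 40 N, if the wrist force passes 120 N, or if a joint passes its speed limit or range.

### The arm

A 6-joint arm with a two-finger parallel gripper is mounted at the origin on the work surface. World frame = base frame: x ahead of the robot, y to its left, z up, the work surface at z = 0. Lengths are in mm, angles in rad, forces in N, time in s.
With the tool pointing down it reaches from about 350 to 975 mm from the base axis. Payload 7.1 kg.
Tool frame: the origin (TCP) lies midway between the tips of the shut fingers; the grasp point (between the pads) lies 19 mm behind it (ctrl.grasp_offset is the distance from the TCP to the grasp point, in mm); z points along the fingers, y is the line along which they close (so a half turn about z gives the same grasp; the last joint's range is limited). The gripper opens to 88 mm and grips with 3 to 60 N. Pads are 20 mm wide; open, the fingers measure 115 mm over their backs; the gripper's body (75 mm by 178 mm) begins 61 mm behind the grasp point.
Start: joints at [1.147, 0.423, 1.63, -0, 1.089, -0.019], TCP at [246.114, 574.485, 222.675] pointing down, gripper open.
Joint ranges: [-3, 3], [-0.9, 2.11], [0.09, 2.58], [-1.31, 4.45], [0.11, 2.69], [-2.54, 2.54]. Speed limits (rad/s): [2.39, 2.39, 3.01, 3.14, 3.14, 3.14].

### API

Orientations are given as a rotation vector (axis times angle).
In Python, from workcell import ctrl gives the robot as it stands. The module is installed in compiled form; this text tells all that it offers.
- The arm moves only by the tool servo_tool, never from a script. Its argument "rows" is a list of rows, each a list of 7 numbers: the turn, a rotation vector about the tool's x, y, z as a fraction of full scale, then the shift along the tool's x, y, z as a fraction of full scale, then the finger opening in mm, from 0 to 87.8. A call has 1 to 10 rows; each row is the pose to reach, as a shift and turn from the pose commanded when the call began, along the tool's axes at that moment; what a row does not reach only later rows make up. Full scale, the value 1, is 20 cm for a shift and 1.5 rad for a turn. A row lasts 1/8 s, in which the tool goes at most 62.5 mm and 10.7 degrees, less where a joint would pass 70% of its speed; a pose out of reach is approached as far as the arm can. A call with a number of a shift or a turn outside -1 to 1 is refused whole. A call with a gripper value outside its range is refused whole. The fingers move at their own pace and stop on an object; the grip force is fixed at half the most. Time passes only in rows, so rows that repeat a pose let the fingers close. It gives the time, the measured TCP pose, the force, the opening and the grip force at its end, in the units of the state.
- ctrl.get_obs(): the state, without advancing time (a new reading comes with each control period).
- ctrl.get_image(name): name is "scene" or "side" or "wrist"; returns (picture, depth): 420x560x3 uint8, red, green, blue; 420x560 float32, mm along the optical axis (not along the pixel's ray), 0 where there is no reading.
- ctrl.camera_info(name): a dict with "intrinsics" (3x3 intrinsics, pixels), "R" (3x3) and "t" (3): a world point X has camera coordinates R X + t. Camera axes: x right, y down, z forward; pixel columns grow to the right and rows downward; lengths in mm; the calibration is good to about 2 mm. A picture is of the moment at which its call begins: read the wrist's pose just before it. camera_info takes no time and is no camera call; for the wrist camera it gives the pose at the moment of the call.
- ctrl.close_job(): hands the job in; it is judged then, once.
The state is a dict: "t": time; "qpos": joint angles; "qvel": joint speeds; "joint_torque": joint torques, N m; "ee_pos": TCP position; "orientation": TCP orientation; "ft_force": force on the tool from outside, world axes, zero at the start; "moment": the same for the moment, N m; "width": finger opening in mm; "grasp_force": force on a finger pad.
Only numpy, scipy, OpenCV 4.12 (cv2) and the standard library are available. Lean on these libraries where they do the work, as an engineer would, in place of code of your own. Each camera call takes 0.05 s, during which the arm holds its last target. There are 200 camera calls.

## Working session

There is one attempt and no reset: what is moved stays moved. The work goes in short steps, Python scripts to look and compute and a tool call to move; the robot and the scene stay as the last step left them, time stands still between calls to the robot, and variables do not carry over. Pictures are saved under pics/ and viewed, at most 10 in all, crops included, and the job is handed in when it is done.

Besides the shell and the picture viewer there is one more tool, called after "Emit:" as name(argument=value, ...) on one line, values as JSON. servo_tool: Moves the arm, as the interface text tells. Its arguments: {"type":"object","properties":{"rows":{"type":"array","items":{"type":"array","items":{"type":"number"}}}},"required":["rows"]}

```bash
mkdir -p pics
cat > h.py <<'E'
import numpy as np, cv2
from workcell import ctrl
from scipy.spatial.transform import Rotation as Rn
def snap(n,f=None):
    ci=ctrl.camera_info(n); im,d=ctrl.get_image(n)
    if f: cv2.imwrite('pics/'+f,im[:,:,::-1])
    K=np.array(ci['intrinsics']);R=np.array(ci['R']);t=np.array(ci['t'])
    v,u=np.mgrid[:420,:560]
    c=np.stack([(u-K[0,2])/K[0,0]*d,(v-K[1,2])/K[1,1]*d,d],-1)
    W=(c-t)@R
    W[d==0]=np.nan
    return im,W
E
python3 - <<'E'
from h import *
for n in('scene','side'):
    im,W=snap(n,n+'1.png'); np.savez(n+'1.npz',im=im,W=W)
a=[cv2.imread(f'pics/{n}1.png') for n in('scene','side')]
print(ctrl.get_obs())
E
```

```text
{'t': 0.1, 'qpos': array([ 1.14699422e+00,  4.23721157e-01,  1.63059482e+00, -1.03876343e-06,
        1.08861869e+00, -1.89894224e-02]), 'qvel': array([-5.42855295e-04, -1.87124526e-03, -2.64619883e-03,  6.44723493e-04,
        4.46222447e-04, -4.99321753e-05]), 'joint_torque': array([ 1.44938822e-04, -5.45615530e+01, -2.74323910e+01,  6.46413700e-02,
        1.88008673e-02, -4.36474818e-05]), 'ee_pos': array([245.92019729, 574.04451128, 222.01382034]), 'orientation': array([-6.31485416e-01, -3.07717085e+00,  2.05670940e-03]), 'ft_force': array([-0.95852522, -0.13852731,  1.11953992]), 'moment': array([-0.03615329,  0.00474842, -0.00564919]), 'grasp_force': 0.0, 'width': 87.58842449233418}
```

View pics/scene1.png

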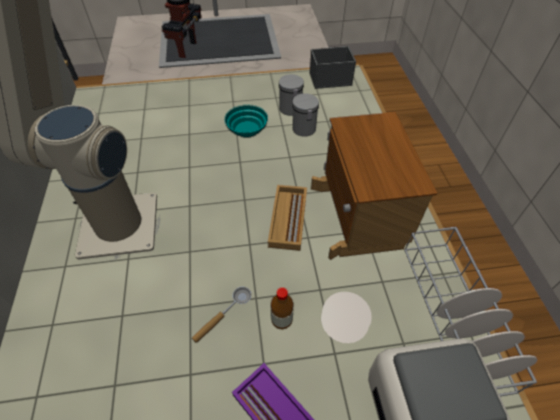

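View pics/side1.png

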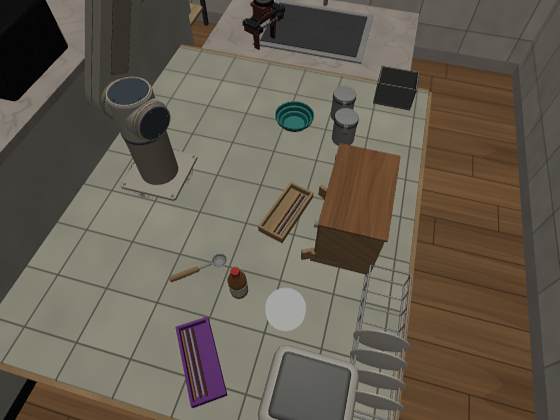

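The scene view shows the tray at about (288,216), with the chopsticks on the cupboard side. The cheek tips are near (318,183) and (335,250), the knob is at (347,208), and the purple look-alike sits at the bottom. Next I measure the tray and cheeks.

Run:
```python
from h import *
for n,box in(('scene',(260,320,175,258)),('side',(250,325,175,248))):
    D=np.load(n+'1.npz');im=D['im'];W=D['W']
    print(n)
    x0,x1,y0,y1=box
    m=np.zeros((420,560),bool);m[y0:y1,x0:x1]=1
    z=W[...,2]
    k=m&(z>25)&(z<38)
    lab=cv2.connectedComponentsWithStats(k.astype(np.uint8))
    i=1+np.argmax(lab[2][1:,4]);P=W[lab[1]==i]
    print('tray rim',len(P),P.min(0),P.max(0),cv2.minAreaRect(P[:,:2].astype(np.float32)))
    k=(z>44)&(z<58)&(W[...,0]>450)&(W[...,0]<900)&(abs(W[...,1])<350)
    nl,L,S,C=cv2.connectedComponentsWithStats(k.astype(np.uint8))
    for i in range(1,nl):
        if S[i,4]>15:
            P=W[L==i];print(S[i],C[i].round(),np.median(P,0).round(),cv2.minAreaRect(P[:,:2].astype(np.float32)),im[L==i].mean(0).round())
    # cupboard top
    k=(z>255)&(z<272)&(W[...,0]>500)&(W[...,0]<1000)&(abs(W[...,1])<350)
    P=W[k];print('top',len(P),np.median(P,0),cv2.minAreaRect(P[:,:2].astype(np.float32)), cv2.boxPoints(cv2.minAreaRect(P[:,:2].astype(np.float32))))
```

```text
scene
tray rim 503 [ 433.34986813 -173.86804017   25.01239975] [580.55574215  64.10477447  37.03385088] ((507.5585021972656, -53.67713165283203), (225.04855346679688, 95.08140563964844), 74.8379898071289)
[293 119  24   8  72] [304. 124.] [623. 318.  51.] ((628.584228515625, 324.8037109375), (32.684654235839844, 83.40850067138672), 84.50080108642578) [60. 61. 59.]
[256 121  11  11  28] [261. 127.] [473. 324.  50.] ((474.40447998046875, 326.9953918457031), (56.607383728027344, 8.393919944763184), 42.95389175415039) [ 9. 81. 78.]
[311 176  16   7  78] [319. 179.] [623.  52.  50.] ((621.5137329101562, 52.33066940307617), (23.66417121887207, 46.79764175415039), 80.23582458496094) [122.  97.  63.]
[329 240  19  11 113] [338. 245.] [ 627. -203.   51.] ((622.1068725585938, -200.41510009765625), (27.552860260009766, 47.50188446044922), 88.32747650146484) [128. 101.  66.]
[360 245  20   4  25] [370. 247.] [ 708. -222.   56.] ((705.8538208007812, -222.01515197753906), (3.369494676589966, 53.817955017089844), 89.65464782714844) [67. 51. 30.]
[328 291  27   7  80] [341. 294.] [ 599. -346.   45.]
[... 977 characters left out ...]
8, 59.1729621887207), (14.311222076416016, 33.6628303527832), 63.026920318603516) [104.  86.  63.]
[301 247  14   9  70] [308. 251.] [ 619. -200.   53.] ((618.275390625, -201.18594360351562), (39.26012420654297, 23.49742889404297), 22.543716430664062) [111.  93.  68.]
[277 288  26   9  98] [290. 291.] [ 597. -344.   48.] ((597.9105834960938, -341.3619689941406), (16.7004451751709, 78.15202331542969), 89.53458404541016) [162. 162. 161.]
top 5772 [734.87465677 -88.95515935 266.89031832] ((733.3831176757812, -69.67451477050781), (313.5489807128906, 190.25608825683594), 89.91342163085938) [[ 638.0183   -226.30508 ]
 [ 828.2742   -226.59256 ]
 [ 828.7479     86.956055]
 [ 638.49207    87.24353 ]]
```

```bash
cat >> h.py <<'E'
def Rt(yaw,tilt=0,side=0):
    """tool pointing down; tool y at world angle yaw; if side: tool y across and tilt, fingers pointing ahead-down, heading yaw"""
    if not side:
        y=np.array([np.cos(yaw),np.sin(yaw),0]);z=np.array([0,0,-1.])
    else:
        h=np.array([np.cos(yaw),np.sin(yaw),0]);z=np.sin(tilt)*h-np.cos(tilt)*np.array([0,0,1.])
        y=side*np.array([-np.sin(yaw),np.cos(yaw),0])
    return np.stack([np.cross(y,z),y,z],1)
def plan(p,R):
    o=ctrl.get_obs();R0=Rn.from_rotvec(o['orientation'])
    s=R0.inv().apply(np.array(p)-o['ee_pos'])/200
    r=(R0.inv()*Rn.from_matrix(R)).as_rotvec()/1.5
    print('turn',r.round(4),'shift',s.round(4),'| pos',o['ee_pos'].round(1),'F',o['ft_force'].round(1),'q',o['qpos'].round(2),'t',round(o['t'],2))
    return r,s
E
python3 - <<'E'
from h import *
plan([440,-45,220],Rt(-.26))
E
```

```text
turn [-7.000e-04  6.000e-04  9.507e-01] shift [-2.111  -2.4629  0.0133] | pos [245.9 574.  222. ] F [-1.  -0.1  1.1] q [ 1.15  0.42  1.63 -0.    1.09 -0.02] t 0.1
```

Emit:
servo_tool(rows=[[0, 0, 0, -0.21, -0.25, 0, 87.8], [0, 0, 0, -0.42, -0.5, 0, 87.8], [0, 0, 0, -0.63, -0.75, 0, 87.8], [0, 0, 0, -0.84, -0.985, 0, 87.8], [0, 0, 0, -0.84, -0.985, 0, 87.8]])

```text
t: 0.72
ee_pos: [323.1, 324.0, 222.4]
orientation: [-0.637, -3.076, 0.002]
ft_force: [0.3, -0.4, 0.6]
width: 87.6
grasp_force: 0.0
```

Emit:
servo_tool(rows=[[0, 0, 0, -0.21, -0.25, 0, 87.8], [0, 0, 0, -0.42, -0.5, 0, 87.8], [0, 0, 0, -0.63, -0.75, 0, 87.8], [0, 0, 0, -0.84, -0.985, 0, 87.8], [0, 0, 0, -0.84, -0.985, 0, 87.8]])

```text
t: 1.35
ee_pos: [401.0, 77.6, 222.8]
orientation: [0.639, 3.075, 0.0]
ft_force: [0.3, 0.8, -0.3]
width: 87.8
grasp_force: 0.0
```

Emit:
servo_tool(rows=[[0, 0, 0.12, -0.14, -0.16, 0, 87.8], [0, 0, 0.24, -0.28, -0.33, 0, 87.8], [0, 0, 0.36, -0.42, -0.5, 0, 87.8], [0, 0, 0.48, -0.42, -0.5, 0, 87.8], [0, 0, 0.6, -0.42, -0.5, 0, 87.8], [0, 0, 0.72, -0.42, -0.5, 0, 87.8], [0, 0, 0.84, -0.42, -0.5, 0, 87.8], [0, 0, 0.95, -0.42, -0.5, 0, 87.8], [0, 0, 0.95, -0.42, -0.5, 0, 87.8], [0, 0, 0.95, -0.42, -0.5, 0, 87.8]])

```text
t: 2.6
ee_pos: [437.8, -44.3, 222.6]
orientation: [-2.486, -1.921, -0.0]
ft_force: [-0.0, 0.4, 0.2]
width: 88.1
grasp_force: 0.0
```

Run:
```python
from h import *
plan([465,-40,13],Rt(-.26))
im,W=snap('wrist','w1.png');np.savez('w1.npz',im=im,W=W)
```

```text
turn [-0.0001 -0.0001  0.0035] shift [0.0547 0.1262 1.0481] | pos [437.8 -44.3 222.6] F [-0.   0.4  0.2] q [-0.13  0.15  2.02  0.    0.97  0.13] t 2.6
```

View pics/w1.png

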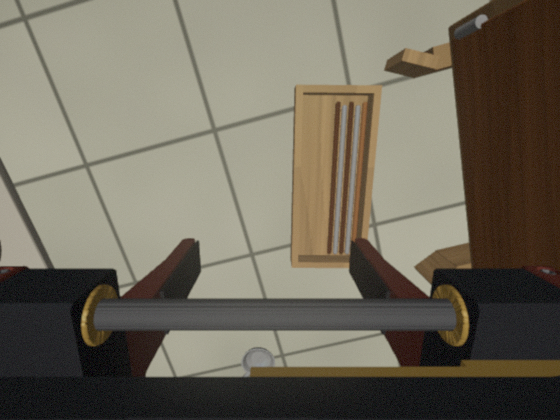

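The wrist view shows the tray from (293,88) to (380,267), chopsticks on the cupboard side. Both cheek ends are visible at (388,65) and (416,267).

Run:
```python
from h import *
D=np.load('w1.npz');im=D['im'];W=D['W'];z=W[...,2]
v,u=np.mgrid[:420,:560]
k=(u>283)&(u<385)&(v>80)&(v<270)&(z>26)&(z<38)
n,L,S,C=cv2.connectedComponentsWithStats(k.astype(np.uint8));i=1+np.argmax(S[1:,4]);P=W[L==i]
r=cv2.minAreaRect(P[:,:2].astype(np.float32));print('tray',len(P),np.median(P[:,2]),r,cv2.boxPoints(r))
for b in((383,455,40,80),(408,468,235,285)):
    k=(u>b[0])&(u<b[1])&(v>b[2])&(v<b[3])&(z>46)&(z<58)
    P=W[k];print('cheek',len(P),np.median(P[:,2]));h=cv2.convexHull(P[:,:2].astype(np.float32))[:,0];print(cv2.approxPolyDP(h[:,None],4,True)[:,0].round())
k=(z>20)&(z<260)&(u>445)&(v<260)
for a in range(0,260,40):
    for q in range(440,559,10):
        if z[a,q]>60: print('cup',a,q,W[a,q].round());break
```

```text
tray 3565 32.464898512178124 ((508.17535400390625, -51.34307861328125), (220.21670532226562, 95.64335632324219), 74.85931396484375) [[ 433.2545   -145.13873 ]
 [ 525.5778   -170.11983 ]
 [ 583.0962     42.452576]
 [ 490.7729     67.43367 ]]
cheek 997 52.48205167783512
[[646.  28.]
 [646.  65.]
 [603.  69.]
 [598.  60.]]
cheek 104 51.22885624324651
[[ 646. -184.]
 [ 630. -184.]
 [ 599. -203.]]
cup 0 500 [646.  74. 125.]
cup 40 460 [639.  60.  83.]
cup 80 460 [639.  26.  78.]
cup 120 460 [640. -12.  70.]
cup 160 470 [640. -52.  81.]
cup 200 470 [639. -96.  76.]
cup 240 480 [ 639. -139.   87.]
```

Emit:
servo_tool(rows=[[0, 0, 0.0035, 0.055, 0.13, 0.15, 40], [0, 0, 0.0035, 0.055, 0.13, 0.3, 40], [0, 0, 0.0035, 0.055, 0.13, 0.45, 40], [0, 0, 0.0035, 0.055, 0.13, 0.6, 40], [0, 0, 0.0035, 0.055, 0.13, 0.75, 40], [0, 0, 0.0035, 0.055, 0.13, 0.85, 40], [0, 0, 0.0035, 0.055, 0.13, 0.85, 40]])

```text
t: 3.52
ee_pos: [464.6, -40.8, 51.5]
orientation: [-2.492, -1.91, 0.004]
ft_force: [0.7, 0.3, -0.9]
width: 40.0
grasp_force: 0.0
```

Run:
```python
from h import *
plan([466.2,-40,14.5],Rt(-.264))
```

```text
turn [-0.0021  0.0003  0.0008] shift [0.0058 0.0074 0.185 ] | pos [464.6 -40.8  51.5] F [ 0.7  0.3 -0.9] q [-0.11  0.49  2.07  0.    0.58  0.15] t 3.52
```

Emit:
servo_tool(rows=[[0, 0, 0, 0.006, 0.007, 0.09, 40], [0, 0, 0, 0.006, 0.007, 0.185, 40], [0, 0, 0, 0.006, 0.007, 0.185, 20], [0, 0, 0, 0.006, 0.007, 0.185, 12], [0, 0, 0, 0.006, 0.007, 0.185, 10], [0, 0, 0, 0.006, 0.007, 0.185, 6], [0, 0, 0, 0.006, 0.007, 0.185, 4], [0, 0, 0, 0.006, 0.007, 0.185, 4]])

```text
t: 4.53
ee_pos: [467.4, -40.2, 16.4]
orientation: [2.494, 1.909, 0.001]
ft_force: [-1.2, 0.3, 6.2]
width: 8.1
grasp_force: 30.0
```

Run:
```python
from h import *
o=ctrl.get_obs();print(o['width'],o['grasp_force'],o['moment'])
plan([486,-71.5,o['ee_pos'][2]],Rt(0))
```

```text
8.105064196716082 30.001542270183563 [-0.00265131  0.3151994   0.03148713]
turn [ 0.0004 -0.     -0.1761] shift [-1.267e-01  1.305e-01  1.000e-04] | pos [467.4 -40.2  16.4] F [-1.2  0.3  6.2] q [-0.11  0.57  2.07  0.    0.5   0.15] t 4.53
```

Emit:
servo_tool(rows=[[0, 0, -0.02, -0.014, 0.014, -0.005, 4], [0, 0, -0.04, -0.028, 0.029, -0.005, 4], [0, 0, -0.06, -0.043, 0.044, -0.005, 4], [0, 0, -0.08, -0.057, 0.059, -0.005, 4], [0, 0, -0.1, -0.071, 0.073, -0.005, 4], [0, 0, -0.12, -0.086, 0.088, -0.005, 4], [0, 0, -0.14, -0.1, 0.103, -0.005, 4], [0, 0, -0.16, -0.114, 0.118, -0.005, 4], [0, 0, -0.176, -0.127, 0.13, -0.005, 4], [0, 0, -0.176, -0.127, 0.13, -0.005, 4]])

```text
t: 5.78
ee_pos: [485.8, -71.8, 16.7]
orientation: [2.222, 2.221, 0.0]
ft_force: [0.5, -0.3, -2.3]
width: 7.8
grasp_force: 30.0
```

Run:
```python
from h import *
im,W=snap('wrist','w2.png')
o=ctrl.get_obs();print(o['width'],o['grasp_force'],o['moment'])
plan([520,-71.5,o['ee_pos'][2]],Rt(0))
im,W=snap('scene','s2.png');z=W[...,2];v,u=np.mgrid[:420,:560]
k=(z>26)&(z<38)&(W[...,0]>440)&(W[...,0]<592)&(W[...,1]>-195)&(W[...,1]<55)
P=W[k].astype(np.float32);n,L,S,C=cv2.connectedComponentsWithStats(k.astype(np.uint8));print(S[:5]);print(cv2.minAreaRect(P[:,:2]))
cv2.imwrite('pics/c2.png',np.hstack([cv2.imread('pics/w2.png')[:,150:],cv2.resize(cv2.imread('pics/s2.png')[140:280,230:360],None,fx=3,fy=3)]))
```

```text
7.853866582947294 30.00176042318344 [-0.05534572  0.15535512 -0.01249772]
turn [ 0.     -0.     -0.0003] shift [0.0007 0.1714 0.    ] | pos [485.7 -71.6  16.7] F [ 0.3  0.3 -2. ] q [-0.17  0.58  2.02  0.    0.54 -0.17] t 5.83
[[     0      0    560    420 234853]
 [   295    191      1      1      1]
 [   297    191      2      1      2]
 [   300    191      1      1      1]
 [   306    203      1      1      1]]Traceback (most recent call last):
  File "<stdin>", line 7, in <module>
cv2.error: OpenCV(4.12.0) /io/opencv/modules/imgproc/src/convhull.cpp:143: error: (-215:Assertion failed) total >= 0 && (depth == CV_32F || depth == CV_32S) in function 'convexHull'
```

Emit:
servo_tool(rows=[[0, 0, 0, 0, 0, 0.003, 4], [0, 0, 0, 0, 0, 0.004, 4], [0, 0, 0, 0, 0, 0.004, 4]])

```text
t: 6.25
ee_pos: [485.6, -71.5, 16.4]
orientation: [2.222, 2.221, -0.0]
ft_force: [-2.2, -0.1, 7.1]
width: 7.9
grasp_force: 30.0
```

Run:
```python
from h import *
im,W=snap('side','s3.png')
o=ctrl.get_obs();print(o['ft_force'],o['ee_pos'])
np.savez('s3.npz',im=im,W=W)
z=W[...,2]
k=(z>26)&(z<38)&(W[...,0]>440)&(W[...,0]<592)&(W[...,1]>-195)&(W[...,1]<55)
P=W[k].astype(np.float32);print(len(P));print(cv2.minAreaRect(P[:,None,:2].copy()))
im,W=snap('wrist','w3.png');z=W[...,2];np.savez('w3.npz',im=im,W=W)
k=(z>26)&(z<38)&(W[...,0]>440)&(W[...,0]<592)&(W[...,1]>-195)&(W[...,1]<55)
P=W[k].astype(np.float32);print(len(P));print(cv2.minAreaRect(P[:,None,:2].copy()))
cv2.imwrite('pics/c3.png',np.hstack([cv2.resize(cv2.imread('pics/w3.png'),(400,300)),cv2.resize(cv2.imread('pics/s3.png')[150:270,210:370],(400,300))]))
```

```text
[-1.89916339 -0.10817541  5.92320643] [485.62383766 -71.49575512  16.39015999]
340
((522.5798950195312, -68.47621154785156), (227.7660675048828, 104.07442474365234), 89.884521484375)
15991
((524.9918212890625, -51.85028076171875), (181.857177734375, 104.52801513671875), 89.74668884277344)
```

View pics/c3.png

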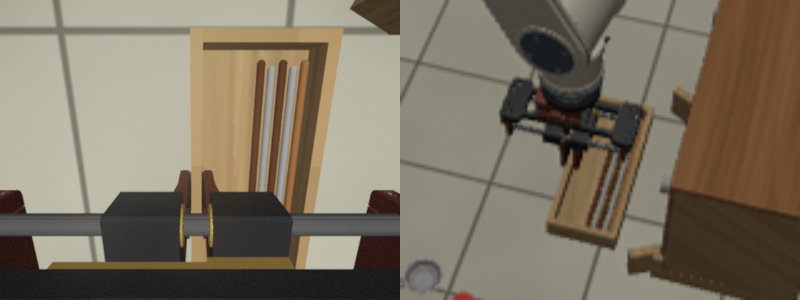

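The tray is gripped and square, with its +y end at about y=39, so its centre is near y=-71. I'll lead it into the mouth.

Emit:
servo_tool(rows=[[0, 0, 0, 0, 0.025, -0.001, 4], [0, 0, 0, 0, 0.05, -0.001, 4], [0, 0, 0, 0, 0.075, -0.001, 4], [0, 0, 0, 0, 0.1, -0.001, 4], [0, 0, 0, 0, 0.125, -0.001, 4], [0, 0, 0, 0, 0.15, -0.001, 4], [0, 0, 0, 0, 0.15, -0.001, 4], [0, 0, 0, 0, 0.15, -0.001, 14], [0, 0, 0, 0, 0.15, -0.001, 34], [0, 0, 0, 0, 0.15, -0.001, 34]])

```text
t: 7.6
ee_pos: [515.7, -71.6, 16.0]
orientation: [2.222, 2.221, 0.0]
ft_force: [0.1, -0.5, 0.0]
width: 30.3
grasp_force: 0.0
```

Emit:
servo_tool(rows=[[0, 0, 0, 0, 0, -0.1, 34], [0, 0, 0, 0, 0, -0.25, 34], [0, 0, 0, 0, -0.2, -0.4, 60], [0, 0, 0, 0, -0.4, -0.4, 80], [0, 0, 0, 0, -0.6, -0.4, 80], [0, 0, 0, 0, -0.6, -0.4, 80]])

```text
t: 8.35
ee_pos: [392.5, -71.1, 95.9]
orientation: [-2.221, -2.219, 0.002]
ft_force: [-0.0, -0.1, 0.1]
width: 70.5
grasp_force: 0.0
```

Run:
```python
from h import *
for s in(1,-1): plan([430,-71.5,100],Rt(0,.6,s))
im,W=snap('wrist','w4.png');z=W[...,2];np.savez('w4.npz',im=im,W=W)
k=(z>26)&(z<38)&(W[...,0]>440)&(W[...,0]<592)&(W[...,1]>-195)&(W[...,1]<55)
P=W[k].astype(np.float32);print(len(P));print(P.min(0),P.max(0),cv2.minAreaRect(P[:,None,:2].copy()))
P=P[abs(P[:,0]-P[:,0].min())<8];print(np.polyfit(P[:,1],P[:,0],1))
```

```text
turn [-0.3146 -0.3149 -1.0132] shift [-0.0016  0.1874 -0.0208] | pos [392.5 -71.1  95.9] F [-0.  -0.1  0.1] q [-0.21  0.33  2.19 -0.    0.62 -0.21] t 8.35
turn [-0.3148  0.3145  1.0118] shift [-0.0016  0.1874 -0.0208] | pos [392.5 -71.1  95.9] F [-0.  -0.1  0.1] q [-0.21  0.33  2.19 -0.    0.62 -0.21] t 8.35
4324
[ 510.53458 -112.42609   26.00496] [591.76514   38.577747  34.72784 ] ((550.800048828125, -37.05497741699219), (151.20887756347656, 81.07915496826172), 89.65929412841797)
[-9.62827031e-06  5.13925909e+02]
```

View pics/w4.png

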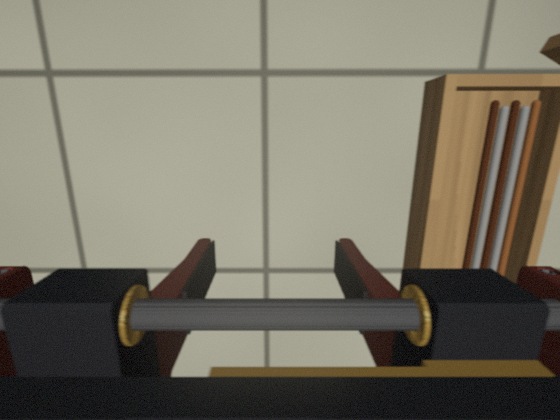

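Run:
```python
from h import *
o=ctrl.get_obs();ci=ctrl.camera_info('wrist');R=np.array(ci['R']);c=-R.T@np.array(ci['t'])
print('cam in tool',Rn.from_rotvec(o['orientation']).inv().apply(c-o['ee_pos']))
for s in(1,-1): plan([440,-71.5,90],Rt(0,.5,s))
```

```text
cam in tool [  70.44664174   -0.2342333  -162.54467514]
turn [-0.2614 -0.2612 -1.0239] shift [0.0003 0.2247 0.0313] | pos [395.1 -71.5  96.3] F [ 1.3  0.6 -0.1] q [-0.21  0.33  2.19  0.    0.62 -0.21] t 8.4
turn [-0.2611  0.2613  1.0228] shift [0.0003 0.2247 0.0313] | pos [395.1 -71.5  96.3] F [ 1.3  0.6 -0.1] q [-0.21  0.33  2.19  0.    0.62 -0.21] t 8.4
```

Emit:
servo_tool(rows=[[-0.03, -0.03, -0.11, 0, 0.03, 0, 87.8], [-0.06, -0.06, -0.22, 0, 0.05, 0, 87.8], [-0.09, -0.09, -0.33, 0, 0.08, 0, 87.8], [-0.11, -0.11, -0.44, 0, 0.1, 0, 87.8], [-0.14, -0.14, -0.55, 0, 0.13, 0, 87.8], [-0.17, -0.17, -0.66, 0, 0.16, 0, 87.8], [-0.2, -0.2, -0.77, 0, 0.18, 0, 87.8], [-0.23, -0.23, -0.9, 0, 0.2, 0, 87.8], [-0.261, -0.261, -1.0, 0, 0.225, 0.03, 87.8], [-0.261, -0.261, -1.0, 0, 0.225, 0.03, 87.8]])

```text
t: 9.65
ee_pos: [439.2, -71.1, 104.1]
orientation: [0.374, 2.714, 0.03]
ft_force: [0.0, 0.4, -0.3]
width: 87.7
grasp_force: 0.0
```

Run:
```python
from h import *
plan([488,-71.5,14],Rt(0,.5,1))
```

```text
turn [-0.0306 -0.0626 -0.1769] shift [-0.0431  0.0272  0.5101] | pos [439.2 -71.1 104.1] F [ 0.   0.4 -0.3] q [-0.23  0.29  2.35  0.51  0.11 -2.02] t 9.65
```

Run:
```python
from h import *
plan([486,-71.5,50],Rt(0,.4,1))
```

```text
turn [-0.0217  0.0037 -0.1782] shift [-0.1035  0.038   0.3405] | pos [439.2 -71.1 104.1] F [ 0.   0.4 -0.3] q [-0.23  0.29  2.35  0.51  0.11 -2.02] t 9.65
```

Emit:
servo_tool(rows=[[-0.005, 0, -0.04, -0.02, 0.01, 0.07, 87.8], [-0.01, 0, -0.09, -0.05, 0.02, 0.15, 87.8], [-0.02, 0.004, -0.14, -0.08, 0.03, 0.25, 87.8], [-0.022, 0.004, -0.178, -0.1, 0.038, 0.34, 87.8], [-0.022, 0.004, -0.178, -0.1, 0.038, 0.34, 87.8], [-0.022, 0.004, -0.178, -0.1, 0.038, 0.34, 87.8]])

```text
t: 10.4
ee_pos: [489.2, -70.2, 61.8]
orientation: [0.006, 2.766, -0.002]
ft_force: [-0.6, 0.2, 0.3]
width: 87.9
grasp_force: 0.0
```

Run:
```python
from h import *
plan([486,-71.5,15],Rt(0,.4,1))
```

```text
turn [-0.0014 -0.016  -0.0028] shift [ 0.1009 -0.0066  0.2115] | pos [489.2 -70.2  61.8] F [-0.6  0.2  0.3] q [-0.21  0.45  2.25  0.78  0.11 -2.54] t 10.4
```

Run:
```python
from h import *
plan([486,-71.5,60],Rt(0,.28,1))
```

```text
turn [-0.0012  0.064  -0.0029] shift [ 0.0183 -0.0067  0.0022] | pos [489.2 -70.2  61.8] F [-0.6  0.2  0.3] q [-0.21  0.45  2.25  0.78  0.11 -2.54] t 10.4
```

Emit:
servo_tool(rows=[[0, 0.03, 0, 0.01, -0.003, 0, 87.8], [0, 0.064, 0, 0.018, -0.006, 0, 87.8], [0, 0.08, 0, 0.018, -0.006, 0, 87.8], [0, 0.08, 0, 0.018, -0.006, 0, 87.8]])

```text
t: 10.9
ee_pos: [486.2, -71.5, 61.1]
orientation: [0.006, 2.884, -0.002]
ft_force: [-0.8, -0.5, -0.6]
width: 87.9
grasp_force: 0.0
```

Run:
```python
from h import *
plan([486,-71.5,15],Rt(0,.28,1))
```

```text
turn [-0.0013 -0.015  -0.0027] shift [5.950e-02 2.000e-04 2.225e-01] | pos [486.2 -71.5  61.1] F [-0.8 -0.5 -0.6] q [-0.2   0.44  2.18  0.19  0.27 -1.94] t 10.9
```

Emit:
servo_tool(rows=[[0, 0, 0, 0.02, 0, 0.08, 87.8], [0, 0, 0, 0.04, 0, 0.15, 87.8], [0, 0, 0, 0.059, 0, 0.222, 87.8], [0, 0, 0, 0.059, 0, 0.222, 87.8]])

```text
t: 11.4
ee_pos: [484.4, -71.3, 13.8]
orientation: [0.007, 2.888, -0.001]
ft_force: [-1.0, 0.5, 0.4]
width: 87.9
grasp_force: 0.0
```

Run:
```python
from h import *
o=ctrl.get_obs();R0=Rn.from_rotvec(o['orientation']);print(R0.as_matrix().round(3))
plan([560,-71.5,15],R0.as_matrix());plan([560,-71.5,15],Rt(0,.3,1))
```

```text
[[-0.968  0.005  0.251]
 [ 0.005  1.    -0.001]
 [-0.251 -0.    -0.968]]
turn [0. 0. 0.] shift [-0.3673  0.0009  0.0892] | pos [484.4 -71.3  13.8] F [-1.   0.5  0.4] q [-0.2   0.56  2.19  0.32  0.15 -2.08] t 11.4
turn [-0.001  -0.0306 -0.003 ] shift [-0.3673  0.0009  0.0892] | pos [484.4 -71.3  13.8] F [-1.   0.5  0.4] q [-0.2   0.56  2.19  0.32  0.15 -2.08] t 11.4
```

Emit:
servo_tool(rows=[[0, 0, 0, -0.034, 0, 0.009, 87.8], [0, 0, 0, -0.058, 0, 0.015, 87.8], [0, 0, 0, -0.077, 0, 0.02, 87.8], [0, 0, 0, -0.097, 0, 0.025, 87.8], [0, 0, 0, -0.116, 0, 0.03, 87.8], [0, 0, 0, -0.136, 0, 0.035, 87.8], [0, 0, 0, -0.155, 0, 0.04, 87.8], [0, 0, 0, -0.174, 0, 0.045, 87.8], [0, 0, 0, -0.194, 0, 0.05, 87.8], [0, 0, 0, -0.213, 0, 0.055, 87.8]])

```text
t: 12.65
ee_pos: [530.0, -71.7, 14.6]
orientation: [0.006, 2.886, -0.002]
ft_force: [-1.1, -0.2, 0.6]
width: 88.1
grasp_force: 0.7
```

Run:
```python
from h import *
plan([590,-71.5,15],Rt(0,.33,1))
im,W=snap('wrist','w5.png');np.savez('w5.npz',im=im,W=W)
im2,W2=snap('side','s5.png');np.savez('s5.npz',im=im2,W=W2)
cv2.imwrite('pics/c5.png',np.hstack([cv2.resize(cv2.imread('pics/w5.png'),(400,300)),cv2.resize(cv2.imread('pics/s5.png')[150:270,230:390],(400,300))]))
```

```text
turn [-0.0013 -0.0493 -0.0025] shift [-0.2907  0.0022  0.0741] | pos [530.  -71.7  14.6] F [-1.1 -0.2  0.6] q [-0.18  0.58  2.1   0.21  0.22 -1.95] t 12.65
```

View pics/c5.png

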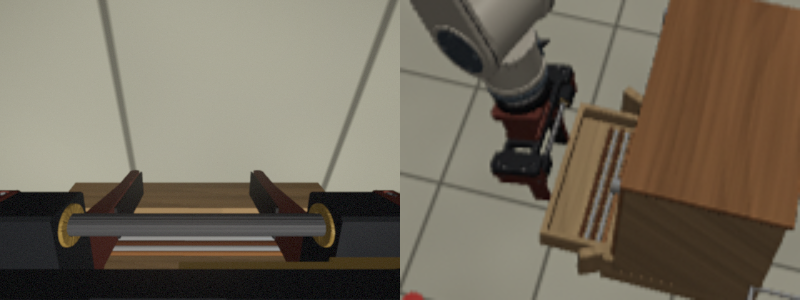

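The tray is entering squarely between the cheeks with both fingertips on the front wall. I keep pushing.

Emit:
servo_tool(rows=[[0, -0.005, 0, -0.021, 0, 0.005, 87.8], [0, -0.01, 0, -0.044, 0, 0.011, 87.8], [0, -0.015, 0, -0.063, 0, 0.016, 87.8], [0, -0.02, 0, -0.085, 0, 0.022, 87.8], [0, -0.025, 0, -0.106, 0, 0.027, 87.8], [0, -0.03, 0, -0.126, 0, 0.032, 87.8], [0, -0.035, 0, -0.145, 0, 0.037, 87.8], [0, -0.04, 0, -0.165, 0, 0.042, 87.8], [0, -0.045, 0, -0.184, 0, 0.047, 87.8], [0, -0.045, 0, -0.194, 0, 0.05, 87.8]])

```text
t: 14.0
ee_pos: [569.8, -71.8, 14.7]
orientation: [0.006, 2.818, -0.002]
ft_force: [-1.2, 0.0, -0.3]
width: 87.8
grasp_force: 0.6
```

Run:
```python
from h import *
o=ctrl.get_obs();R0=Rn.from_rotvec(o['orientation']);print(R0.as_matrix().round(3))
plan([o['ee_pos'][0]+20,-71.5,15],R0.as_matrix())
```

```text
[[-0.948  0.004  0.318]
 [ 0.004  1.    -0.002]
 [-0.318 -0.001 -0.948]]
turn [-0.  0.  0.] shift [-0.0952  0.0021  0.0306] | pos [569.8 -71.8  14.7] F [-1.2  0.  -0.3] q [-0.17  0.61  2.05  0.32  0.17 -2.05] t 14.0
```

Emit:
servo_tool(rows=[[0, 0, 0, -0.0095, 0, 0.003, 87.8], [0, 0, 0, -0.019, 0, 0.006, 87.8], [0, 0, 0, -0.0285, 0, 0.009, 87.8], [0, 0, 0, -0.038, 0, 0.012, 87.8], [0, 0, 0, -0.0475, 0, 0.015, 87.8], [0, 0, 0, -0.057, 0, 0.018, 87.8], [0, 0, 0, -0.0665, 0, 0.021, 87.8]])

```text
t: 14.88
ee_pos: [582.4, -71.8, 14.6]
orientation: [0.006, 2.821, -0.001]
ft_force: [-8.5, -2.4, 5.7]
width: 87.5
grasp_force: 4.1
```

Emit:
servo_tool(rows=[[0, 0, 0, -0.005, 0, 0.0016, 87.8], [0, 0, 0, -0.01, 0, 0.003, 87.8], [0, 0, 0, -0.015, 0, 0.005, 87.8], [0, 0, 0, -0.02, 0, 0.0065, 87.8], [0, 0, 0, -0.02, 0, 0.0065, 87.8]])

```text
t: 15.5
ee_pos: [585.8, -71.8, 14.6]
orientation: [0.006, 2.822, -0.001]
ft_force: [-8.9, -1.8, 5.7]
width: 87.5
grasp_force: 4.2
```

Emit:
servo_tool(rows=[[0, 0, 0, -0.005, 0, 0.0016, 87.8], [0, 0, 0, -0.01, 0, 0.003, 87.8], [0, 0, 0, -0.015, 0, 0.005, 87.8], [0, 0, 0, -0.02, 0, 0.0065, 87.8], [0, 0, 0, -0.025, 0, 0.008, 87.8], [0, 0, 0, -0.03, 0, 0.0095, 87.8], [0, 0, 0, -0.035, 0, 0.011, 87.8], [0, 0, 0, -0.035, 0, 0.011, 87.8]])

```text
t: 16.5
ee_pos: [592.3, -71.7, 14.5]
orientation: [0.006, 2.823, -0.0]
ft_force: [-11.7, -2.4, 7.2]
width: 87.6
grasp_force: 5.5
```

Emit:
servo_tool(rows=[[0, 0, 0, -0.005, 0, 0.0016, 87.8], [0, 0, 0, -0.01, 0, 0.003, 87.8], [0, 0, 0, -0.01, 0, 0.003, 87.8]])

```text
t: 16.88
ee_pos: [594.6, -71.7, 14.5]
orientation: [0.006, 2.823, -0.001]
ft_force: [-10.1, -1.4, 6.2]
width: 87.8
grasp_force: 4.9
```

Emit:
servo_tool(rows=[[0, 0, 0, -0.005, 0, 0.0016, 87.8], [0, 0, 0, -0.01, 0, 0.003, 87.8], [0, 0, 0, -0.01, 0, 0.003, 87.8]])

```text
t: 17.25
ee_pos: [596.4, -71.7, 14.5]
orientation: [0.006, 2.823, -0.0]
ft_force: [-10.3, -1.2, 6.9]
width: 87.5
grasp_force: 5.4
```

Emit:
servo_tool(rows=[[0, 0, 0, -0.005, 0, 0.0016, 87.8], [0, 0, 0, -0.01, 0, 0.003, 87.8], [0, 0, 0, -0.01, 0, 0.003, 87.8]])

```text
t: 17.62
ee_pos: [597.4, -71.6, 14.3]
orientation: [0.006, 2.825, 0.0]
ft_force: [-14.7, -2.8, 10.1]
width: 87.4
grasp_force: 7.2
```

Emit:
servo_tool(rows=[[0, 0, 0, -0.004, 0, 0.0013, 87.8], [0, 0, 0, -0.008, 0, 0.0025, 87.8], [0, 0, 0, -0.008, 0, 0.0025, 87.8]])

```text
t: 18.0
ee_pos: [597.5, -71.4, 14.0]
orientation: [0.006, 2.828, 0.001]
ft_force: [-19.4, -2.8, 13.4]
width: 87.6
grasp_force: 9.8
```

Solid end reached. I'll back off slowly, straight out, so the tray returns gently.

Emit:
servo_tool(rows=[[0, 0, 0, 0.01, 0, -0.003, 87.8], [0, 0, 0, 0.02, 0, -0.006, 87.8], [0, 0, 0, 0.03, 0, -0.009, 87.8], [0, 0, 0, 0.04, 0, -0.012, 87.8], [0, 0, 0, 0.05, 0, -0.016, 87.8], [0, 0, 0, 0.06, 0, -0.019, 87.8]])

```text
t: 18.75
ee_pos: [590.2, -71.9, 15.0]
orientation: [0.005, 2.819, -0.002]
ft_force: [-1.0, 0.1, -2.0]
width: 87.6
grasp_force: 0.9
```

Emit:
servo_tool(rows=[[0, 0, 0, 0.01, 0, -0.003, 87.8], [0, 0, 0, 0.03, 0, -0.009, 87.8], [0, 0, 0, 0.06, 0, -0.019, 87.8], [0, 0, 0, 0.13, 0, -0.043, 87.8], [0, 0, 0, 0.25, 0, -0.08, 87.8], [0, 0, 0, 0.35, 0, -0.12, 87.8], [0, 0, 0, 0.35, 0, -0.12, 87.8]])

```text
t: 19.62
ee_pos: [515.6, -71.9, 16.5]
orientation: [0.007, 2.82, -0.001]
ft_force: [0.8, -1.0, 0.1]
width: 87.7
grasp_force: 0.0
```

Run:
```python
from h import *
o=ctrl.get_obs();print(o['ee_pos'],o['ft_force'])
for n in('wrist','side','scene'):
    im,W=snap(n,n+'6.png');np.savez(n+'6.npz',im=im,W=W);z=W[...,2]
    k=(z>27)&(z<36)&(W[...,0]>570)&(W[...,0]<640)&(W[...,1]>-170)&(W[...,1]<30)
    P=W[k]
    if len(P):print(n,len(P),P.min(0),np.percentile(P[:,0],[1,5,50]))
    for lo,hi in((-215,-188),(45,72)):
        k=(z>48)&(z<57)&(W[...,0]>570)&(W[...,0]<640)&(W[...,1]>lo)&(W[...,1]<hi);Q=W[k]
        if len(Q):print(' cheek',len(Q),np.percentile(Q[:,0],[0,3]))
a=[cv2.resize(cv2.imread(f'pics/{f}6.png')[b[0]:b[1],b[2]:b[3]],(400,300)) for f,b in(('scene',(165,264,250,382)),('side',(165,276,260,408)))]
cv2.imwrite('pics/c6.png',np.hstack(a))
```

```text
[515.58857143 -71.88957573  16.46147735] [ 0.82222046 -0.95005563  0.13908794]
wrist 3074 [ 598.11970869 -162.38173767   27.00075249] [599.15155714 599.589002   600.93106864]
side 102 [ 598.21162577 -169.18524582   27.17362766] [598.29610627 598.79483784 602.62021988]
 cheek 58 [596.30662011 597.21478988]
 cheek 30 [596.95491834 599.85881279]
scene 172 [ 598.96595683 -169.44093385   27.12961469] [599.22839672 599.70277558 604.08183011]
 cheek 70 [598.1013698  600.08729984]
 cheek 44 [598.67074519 601.67598952]
```

View pics/c6.png

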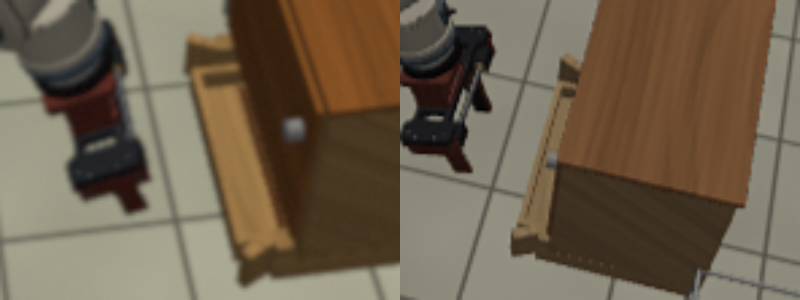

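The tray rests at x≈599 and the cheek ends are at 597–600, so it is flush. The catch is holding, since a let-out bar would push it 8 mm proud. One squareness check, then I hand in.

Run:
```python
from h import *
W=np.load('wrist6.npz')['W'];z=W[...,2]
k=(z>27)&(z<36)&(W[...,0]>570)&(W[...,0]<640)
P=W[k];b=np.round(P[:,1]/10);y=np.unique(b);e=[(v*10,np.percentile(P[b==v,0],3)) for v in y if (b==v).sum()>20]
e=np.array(e);print(e.min(0),e.max(0));p=np.polyfit(e[:,0],e[:,1],1);print('yaw',p,'proud' if p[1]+p[0]*-71<595 else 'flush')
if abs(p[0])<.02 and abs(p[1]-71*p[0]-599.5)<3: print(ctrl.close_job())
```

```text
[-160.          599.14898402] [ 10.         599.86873236]
yaw [1.84799462e-03 5.99610869e+02] flush
the job is handed in; nothing more can be done
None
```

The tray is in and handed in: it rests flush with the cheek fronts (to within about 2 mm) and square to about 0.1°, and the catch clicked and held on the first press, at 19.6 s of robot time.

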